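# Draw the bushing from under the dust cover with the tongs

## Task

The cleaned steel bushing stands in one bay of the small tray under the low clear dust cover, beside a bearing, and no hand may touch it. Take the sprung tongs by their two black grip plates, reach in through the tray's open front, close the jaws on the bushing, draw it out and lift it at least 10 cm above the worktop. Leave the bearing in its bay, and finish while still holding the tongs squeezed on the lifted bushing: do not put anything down.

Things in the scene. Friction and masses are not known exactly. Their poses are not given: they have to be found in the camera images.
- tongs: Sprung steel tongs, 225 mm long, lying flat, 120 g: two blades joined by an upright hinge pin at one end, a jaw on each at the other; balanced about 95 mm ahead of the hinge. Origin: hinge axis, underside; x along the midline of the open tongs from hinge to jaws, z up. The frame belongs to the left (+y) arm, so it turns by half the closing angle when the tongs are squeezed evenly
- tongs_grip (a point): Where to hold the tongs: midway between the two black grip plates (each 60 mm long in x, 44 mm high, standing on the worktop), half-way up (22 mm), 100 mm ahead of the hinge; axes as body tongs. 54 mm over their outer faces when open (57 front, 50 rear), 42 when closed on the bushing. Squeezed in y: up to 5 N the jaws stay open, 9 N closes them on the bushing, 15 to 25 N holds it firmly
- tongs_mouth (a point): Midpoint between the jaws of the open tongs, 105 mm ahead of tongs_grip, 17 mm above the tongs' underside; axes as body tongs. Jaws: shallow V plates, 4 to 30 mm above the underside, 15 mm to either side of this point along x. Open: 58 mm free between their tips, 75 mm over their outer faces
- tongs_arm (a joint): Closing angle of the tongs: 0 = open as sprung, growing as they are squeezed; about 0.11 rad when closed on the bushing, 0.25 rad at the stop. The spring opens them again when released
- bushing_center (a point): Centre, half-way up, of the wanted turned grey steel bushing: a collar 40 mm in diameter on a shorter neck, with a bore, 26 mm high, about 100 g, standing collar up in either bay of the tray
- bearing_center (a point): Centre, half-way up, of the ball bearing (47 mm diameter, 14 mm high) in the other bay; it stays there
- tray: Fixed grey tray, 90 mm deep (x), 236 wide (y), 66 high, under a flat clear roof (underside at 62 mm); walls 4 mm. Only the front (-x side) is open, without a sill. Origin: centre of its underside; x points inward from the open front (x = -45 mm) to the back wall. Floor 4 mm above the worktop; two bays, 110 mm wide, centred at y = +58 and -58 mm; the things stand some 38 mm behind the front edge

How it is judged:
By the outcome, as a careful person would: the job done as asked, in the order asked, and still so for the second after the job is handed in, while the arm keeps its last pose, push and grip.
It also fails if it takes over 48 s, if anything falls off the work surface, if the arm or the gripper's body presses on something with over 40 N, if the wrist force passes 120 N, or if a joint passes its speed limit or range.

## Robot

A 7-joint arm with a two-finger parallel gripper is mounted at the origin on a cart in front of the work surface, level with it; the furniture and walls round the work are solid. World frame = base frame: x ahead of the robot, y to its left, z up, the work surface at z = 0. Lengths are in mm, angles in rad, forces in N, time in s.
With the tool pointing down it reaches from about 400 to 875 mm from the base axis. Payload 6.5 kg.
Tool frame: the origin (TCP) lies at the very end of the fingers, on their centre line; the grasp point (between the pads) lies ctrl.grip_depth behind it (ctrl.grip_depth is the distance from the TCP to the grasp point, in mm); z points along the fingers, y is the line along which they close (so a half turn about z gives the same grasp; the last joint's range is limited). The gripper opens to 85 mm and grips with 20 to 120 N. Pads are 22 mm wide; open, the fingers measure 114 mm over their backs; the gripper's body (76 mm by 85 mm) begins 54 mm behind the grasp point. The pads swing forward as they close: fully open they stand 13 mm farther back than shut.
Start: joints at [-1.41, 0.536, -0.004, 1.538, 0.003, 1.067, -0.071], TCP at [146.155, 633.347, 231.29] pointing down, gripper open.
Joint ranges: [-2.7, 2.7], [-0.37, 2.16], [-1.27, 1.26], [0.24, 2.4], [-1.31, 4.45], [0.19, 1.91], [-2.76, 2.76]. Speed limits (rad/s): [2.39, 2.39, 3.14, 3.14, 3.14, 3.14, 3.14].

## Interface

Orientations are given as a unit quaternion [w, x, y, z].
In Python, from station import telemetry, snapshot, camera_params, hand_in, ctrl gives the robot as it stands.
- The arm moves only by the tool send_rows, never from a script. Its argument "motion" is a list of rows, each an object with "translation": the shift along the tool's x, y, z normalised to -1 to 1, where 1 is 0.1 m, a list of three; "turn": the turn, a rotation vector about the tool's x, y, z normalised to -1 to 1, where 1 is 180 degrees, a list of three. A call has 1 to 20 rows; each row is the pose to reach, as a shift and turn from the pose commanded when the call began, along the tool's axes at that moment, turning the shorter way round; what a row does not reach only later rows make up. A row lasts 1/10 s, in which the tool goes at most 50 mm and 8.59 degrees, less where a joint would pass 70% of its speed; a pose out of reach is approached as far as the arm can. A call with a number of a shift or a turn outside -1 to 1 is refused whole. A call with a gripper value outside its range is refused whole. "hand" is the finger opening in mm, from 0 to 85.4, set as the call begins (left out, the last holds). The fingers move at their own pace and stop on an object; "newtons" is the grip in N (left out, the last holds). Time passes only in rows, so rows that repeat a pose let the fingers close. It gives the time, the measured TCP pose, the force, the opening and the grip force at its end, in the units of the state.
- telemetry.observe(): the state, without advancing time (a new reading comes with each control period).
- snapshot(name): name is "scene" or "top"; returns the picture (400x640x3 uint8, blue, green, red); there is no depth.
- camera_params(name): a dict with "K" (3x3 intrinsics, pixels), "D" ([k1, k2, p1, p2, k3] as OpenCV has them; the pictures are not rectified), "origin" and "orientation" of the camera in the world. Camera axes: x right, y down, z forward; pixel columns grow to the right and rows downward; lengths in mm; the calibration is good to about 2 mm. A picture is of the moment at which its call begins. camera_params takes no time and is no camera call.
- hand_in(): hands the job in; it is judged then, once.
The state is a dict: "t": time; "joint_positions": joint angles; "qvel": joint speeds; "joint_torque": joint torques, N m; "ee_pos": TCP position; "ee_rot": TCP orientation; "force": force on the tool from outside, world axes, zero at the start; "ft_torque": the same for the moment, N m; "grip_width": finger opening in mm; "grip_force": force on a finger pad.
Only numpy, scipy, OpenCV 4.12 (cv2) and the standard library are available. Lean on these libraries where they do the work, as an engineer would, in place of code of your own. Each camera call takes 0.05 s, during which the arm holds its last target. There are 200 camera calls.

## Working session

There is one attempt and no reset: what is moved stays moved. The work goes in short steps, Python scripts to look and compute and a tool call to move; the robot and the scene stay as the last step left them, time stands still between calls to the robot, and variables do not carry over. Pictures are saved under pics/ and viewed, at most 10 in all, crops included, and the job is handed in when it is done.

Besides the shell and the picture viewer there is one more tool, called after "Emit:" in YAML: its name, and indented under it one key for each argument. send_rows: Moves the arm, as the interface text tells. Its arguments: {"type":"object","properties":{"motion":{"type":"array"},"hand":{"type":"number"},"newtons":{"type":"number"}},"required":["motion"]}

```bash
mkdir -p pics; python3 - <<'E'
from station import *
import cv2
print(telemetry.observe()); print(ctrl.grip_depth)
for n in("scene","top"):
    print(n,camera_params(n)); cv2.imwrite(f"pics/{n}0.png",snapshot(n))
E
```

```text
{'t': 0.0, 'joint_positions': array([-1.4102097 ,  0.53718879, -0.00446805,  1.53887285,  0.00261025,
        1.06731702, -0.07117982]), 'qvel': array([-1.35710439e-04, -3.38324005e-04,  6.07541410e-04, -2.40996748e-04,
       -2.09777494e-03, -2.50191493e-04,  2.53892623e-05]), 'joint_torque': array([-9.02693428e-04, -5.83419335e+01,  1.04791515e+00, -2.59109294e+01,
        1.22339692e-02,  9.55677184e-03,  2.90155049e-05]), 'ee_pos': array([146.01041731, 632.72941204, 230.39827626]), 'ee_rot': array([-3.86584820e-05,  1.13089630e-01,  9.93584392e-01, -8.89244629e-04]), 'force': array([ 0.16618533, -0.51246501,  0.26374731]), 'ft_torque': array([-0.03146859, -0.04271886, -0.03788337]), 'grip_force': 0.0, 'grip_width': 85.28625195329694}
18.700000000000003
scene {'K': array([[459.09698455,   0.        , 310.83029689],
       [  0.        , 459.09698455, 199.76968334],
       [  0.        ,   0.        ,   1.        ]]), 'D': array([-0.01245914,  0.        ,  0.        ,  0.        ,  0.        ]), 'origin': array([  97.11744476, -554.23699904,  805.00491797]), 'orientation': array([-0.41106883,  0.876707  , -0.22626314,  0.10588788])}
top {'K': array([[461.0702288 ,   0.        , 330.42623651],
       [  0.        , 461.0702288 , 201.89174644],
       [  0.        ,   0.        ,   1.        ]]), 'D': array([-0.11959667,  0.        ,  0.        ,  0.        ,  0.        ]), 'origin': array([ 394.38435577,  237.57712405, 1079.957072  ]), 'orientation': array([ 0.04720241, -0.69951426,  0.71167779, -0.04434473])}
```

View pics/scene0.png

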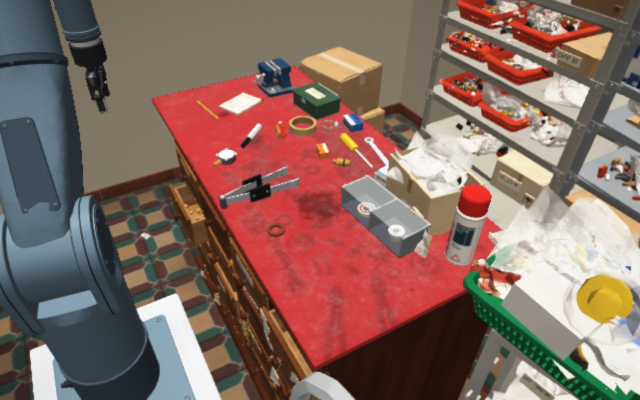

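View pics/top0.png

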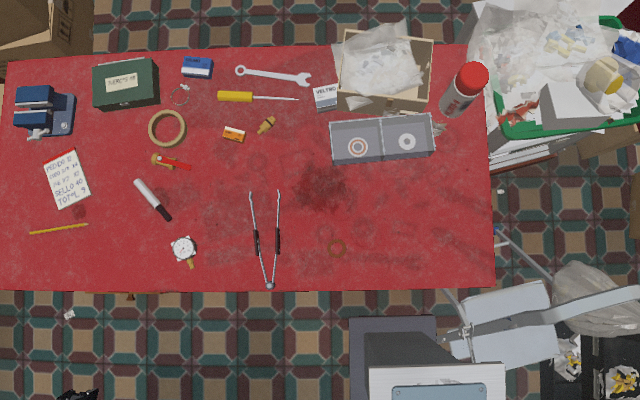

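The scene view shows the tongs in the middle and the tray to the right. In the top view the hinge is near (269,285), the jaws near (250,193) and (278,193), and the tray spans (330–437, 115–163). I'll enlarge this region.

```bash
python3 - <<'E'
import cv2
im=cv2.imread("pics/top0.png")
cv2.imwrite("pics/c1.png",cv2.resize(im[180:295,220:310],None,fx=5,fy=5,interpolation=cv2.INTER_CUBIC))
cv2.imwrite("pics/c2.png",cv2.resize(im[105:170,322:444],None,fx=6.5,fy=6.5,interpolation=cv2.INTER_CUBIC))
E
cat > h.py <<'E'
import cv2,numpy as np
from station import camera_params
from scipy.spatial.transform import Rotation as R
def w(n,uv,z):
    p=camera_params(n);q=p["orientation"];r=R.from_quat([*q[1:],q[0]])
    u=cv2.undistortPoints(np.array(uv,float).reshape(-1,1,2),p["K"],p["D"]).reshape(-1,2)
    d=r.apply(np.c_[u,np.ones(len(u))]);o=p["origin"]
    z=np.broadcast_to(np.asarray(z,float),len(u))
    return o+d*((z-o[2])/d[:,2])[:,None]
def px(n,X):
    p=camera_params(n);q=p["orientation"];r=R.from_quat([*q[1:],q[0]]).inv()
    X=np.array(X,float).reshape(-1,3)
    return cv2.projectPoints(r.apply(X-p["origin"]),np.zeros(3),np.zeros(3),p["K"],p["D"])[0].reshape(-1,2)
E
```

```text
(no output)
```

View pics/c1.png

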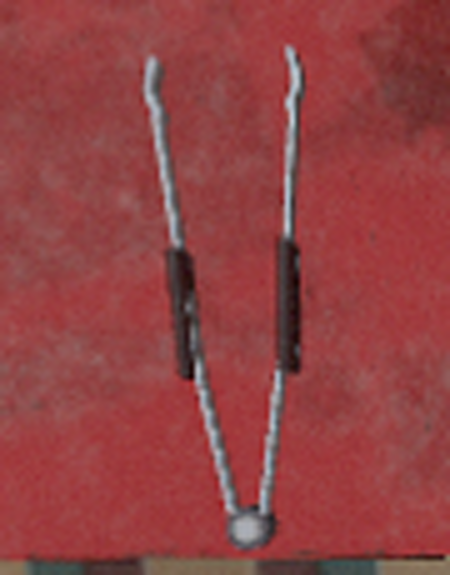

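View pics/c2.png

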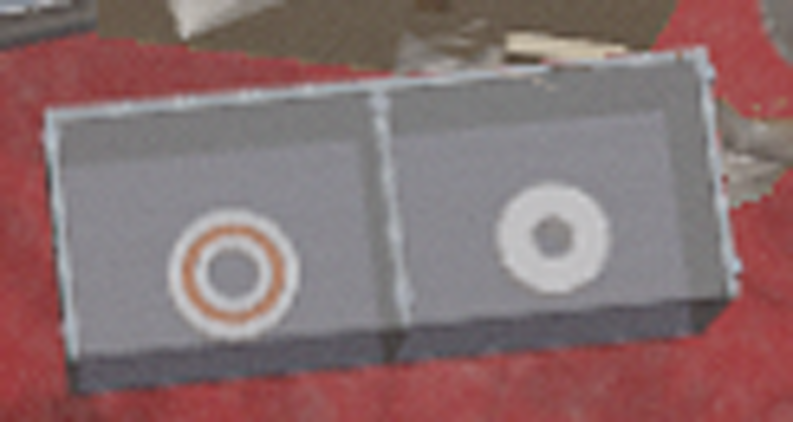

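The crops show: the bushing is the right-hand item, centred at crop (553,238); the orange-sealed bearing is on the left at (235,273). The tongs' hinge is at crop (251,527), with the grip plates near (180,313) and (288,305).

```bash
cat > m.py <<'E'
from h import *
np.set_printoptions(precision=1,suppress=True)
c1=lambda a:(np.array(a,float)+.5)/5-.5+[220,180]
c2=lambda a:(np.array(a,float)+.5)/6.5-.5+[322,105]
print("bush",w("top",c2([[553,238]]),30),"bear",w("top",c2([[235,273]]),18))
T=w("top",c2([[47,113],[703,50],[735,293],[73,357],[72,392],[690,335]]),[66,66,66,66,0,0])
print("tray",T); 
u=T[0]-T[3];v=T[1]-T[2];print(np.linalg.norm(u),np.linalg.norm(v),np.linalg.norm(T[0]-T[1]),np.linalg.norm(T[3]-T[2]))
l=T[0]-T[1]+T[3]-T[2]; print("yaw tray",np.degrees(np.arctan2(-l[0],l[1])),T[:4].mean(0))
print("hinge",w("top",c1([[251,527]]*2),[30,44]))
P=w("top",c1([[166,250],[181,378],[299,240],[299,370]]),44); print("plates outer",P,np.linalg.norm(P[0]-P[2]),np.linalg.norm(P[1]-P[3]),np.linalg.norm(P[0]-P[1]))
print("grip",P.mean(0))
J=w("top",c1([[152,60],[152,102],[290,48],[293,102]]),30); print("jaws",J)
E
python3 m.py
```

```text
bush [[671.7  59.3  30. ]] bear [[663.5 173.9  18. ]]
tray [[710.1 241.1  66. ]
 [730.1   9.   66. ]
 [641.7   2.4  66. ]
 [622.5 233.6  66. ]
 [624.2 233.9   0. ]
 [642.1   4.8   0. ]]
87.99318087061108 88.59440963604361 233.01047124991214 232.00490130419684
yaw tray 4.8366270811812635 [676.1 121.5  66. ]
hinge [[344.4 380.8  30. ]
 [345.  378.9  44. ]]
plates outer [[469.4 417.   44. ]
 [411.7 410.2  44. ]
 [473.  356.7  44. ]
 [414.6 356.9  44. ]] 60.46274926326119 53.29024827246505 58.08858040585138
grip [442.1 385.2  44. ]
jaws [[558.5 426.3  30. ]
 [538.9 426.2  30. ]
 [562.9 362.2  30. ]
 [537.7 360.8  30. ]]
```

```bash
cat > go.py <<'E'
import sys
from h import *
from station import telemetry
np.set_printoptions(precision=3,suppress=True)
def go(x,y,z,yaw):  # tool x opposite to tongs x; tool y along tongs y; tool z down
    s=telemetry.observe();q=s["ee_rot"];r=R.from_quat([*q[1:],q[0]]).as_matrix()
    c,n=np.cos(np.radians(yaw)),np.sin(np.radians(yaw))
    t=np.array([[-c,-n,0],[-n,c,0],[0,0,-1]]).T if 0 else np.column_stack([[-c,-n,0],[-n,c,0],[0,0,-1]])
    print("t",s["t"],"pos",s["ee_pos"],"w",s["grip_width"],s["grip_force"],"F",s["force"])
    print("shift",r.T@(np.array([x,y,z])-s["ee_pos"])/100,"turn",R.from_matrix(r.T@t).as_rotvec()/np.pi)
if __name__=="__main__": go(*map(float,sys.argv[1:]))
E
python3 go.py 443 385.7 4 3.2
```

```text
t 0.1 pos [145.999 632.812 230.493] w 85.12813447401189 0.0 F [-0.688 -0.055  0.339]
shift [-3.449 -1.737  2.268] turn [-0.001 -0.    -0.09 ]
```

Emit:
send_rows:
  motion:
    - {"translation": [-0.25,-0.12,0],"turn": [0,0,-0.02]}
    - {"translation": [-0.5,-0.25,0],"turn": [0,0,-0.045]}
    - {"translation": [-0.75,-0.37,0],"turn": [0,0,-0.07]}
    - {"translation": [-1,-0.5,0],"turn": [0,0,-0.09]}
  hand: 85

```text
t: 0.5
ee_pos: [233.1, 561.1, 230.8]
ee_rot: [-0.0, -0.03, 1.0, -0.0]
force: [0.5, 0.1, -0.7]
grip_width: 84.9
grip_force: 0.0
```

```bash
python3 go.py 443 385.7 4 3.2
```

```text
t 0.5 pos [233.053 561.143 230.838] w 84.85478334219718 0.0 F [ 0.472  0.145 -0.715]
shift [-1.993 -1.874  2.269] turn [-0.    -0.     0.001]
```

Emit:
send_rows:
  motion:
    - {"translation": [-0.25,-0.23,0],"turn": [0,0,0]}
    - {"translation": [-0.5,-0.47,0.1],"turn": [0,0,0]}
    - {"translation": [-0.75,-0.7,0.2],"turn": [0,0,0]}
    - {"translation": [-1,-0.93,0.3],"turn": [0,0,0]}

```text
t: 0.9
ee_pos: [338.2, 473.7, 200.7]
ee_rot: [-0.0, -0.028, 1.0, -0.0]
force: [-0.2, 0.7, -0.1]
grip_width: 84.8
grip_force: 0.0
```

Emit:
send_rows:
  motion:
    - {"translation": [-0.25,-0.23,0.1],"turn": [0,0,0]}
    - {"translation": [-0.5,-0.47,0.3],"turn": [0,0,0]}
    - {"translation": [-0.75,-0.7,0.5],"turn": [0,0,0]}
    - {"translation": [-0.95,-0.9,0.7],"turn": [0,0,0]}
    - {"translation": [-0.95,-0.9,0.7],"turn": [0,0,0]}
    - {"translation": [-0.95,-0.9,0.7],"turn": [0,0,0]}
    - {"translation": [-0.95,-0.9,0.7],"turn": [0,0,0]}

```text
t: 1.6
ee_pos: [436.5, 391.7, 131.7]
ee_rot: [-0.0, -0.029, 1.0, 0.001]
force: [0.5, 0.3, 0.5]
grip_width: 85.2
grip_force: 0.0
```

```bash
python3 go.py 443 385.7 4 3.2; python3 - <<'E'
from station import *
import cv2
im=snapshot("top"); s=snapshot("scene")
a=cv2.resize(im[180:295,220:310],(450,575),interpolation=cv2.INTER_CUBIC); b=cv2.resize(s[140:255,200:270],(350,575),interpolation=cv2.INTER_CUBIC)
cv2.imwrite("pics/c3.png",cv2.hconcat([a,b]))
E
```

```text
t 1.6 pos [436.474 391.701 131.708] w 85.24589606675777 0.0 F [0.522 0.337 0.51 ]
shift [-0.062 -0.065  1.277] turn [ 0.    -0.     0.001]
```

View pics/c3.png

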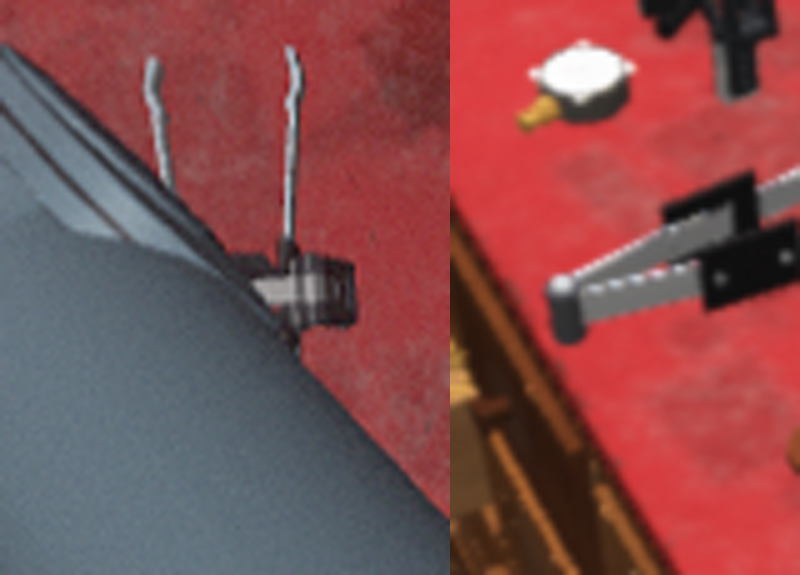

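The top view (left) shows the finger beside the right grip plate. The scene view (right) shows the tongs undisturbed, with the fingers above. Descending.

Emit:
send_rows:
  motion:
    - {"translation": [-0.06,-0.06,0.2],"turn": [0,0,0]}
    - {"translation": [-0.06,-0.06,0.4],"turn": [0,0,0]}
    - {"translation": [-0.06,-0.06,0.6],"turn": [0,0,0]}
    - {"translation": [-0.06,-0.06,0.8],"turn": [0,0,0]}
    - {"translation": [-0.06,-0.06,0.95],"turn": [0,0,0]}

```text
t: 2.2
ee_pos: [442.8, 385.5, 35.6]
ee_rot: [-0.0, -0.029, 1.0, 0.0]
force: [-0.1, -0.6, 0.9]
grip_width: 85.1
grip_force: 0.0
```

Emit:
send_rows:
  motion:
    - {"translation": [0,0,0.1],"turn": [0,0,0]}
    - {"translation": [0,0,0.2],"turn": [0,0,0]}
    - {"translation": [0,0,0.31],"turn": [0,0,0]}
    - {"translation": [0,0,0.31],"turn": [0,0,0]}
    - {"translation": [0,0,0.31],"turn": [0,0,0]}
    - {"translation": [0,0,0.31],"turn": [0,0,0]}

```text
t: 2.8
ee_pos: [444.0, 385.0, 5.9]
ee_rot: [0.0, -0.028, 1.0, 0.0]
force: [-0.2, -0.1, 0.0]
grip_width: 84.9
grip_force: 0.0
```

```bash
python3 go.py 443 385.7 4 3.2
```

```text
t 2.8 pos [444.027 385.026   5.86 ] w 84.91227987920284 0.0 F [-0.226 -0.11   0.039]
shift [0.01  0.007 0.019] turn [0. 0. 0.]
```

Emit:
send_rows:
  motion:
    - {"translation": [0,0,0.03],"turn": [0,0,0]}
    - {"translation": [0,0,0.03],"turn": [0,0,0]}
    - {"translation": [0,0,0.03],"turn": [0,0,0]}
    - {"translation": [0,0,0.03],"turn": [0,0,0]}
    - {"translation": [0,0,0.03],"turn": [0,0,0]}
    - {"translation": [0,0,0.03],"turn": [0,0,0]}
    - {"translation": [0,0,0.03],"turn": [0,0,0]}
    - {"translation": [0,0,0.03],"turn": [0,0,0]}
    - {"translation": [0,0,0.03],"turn": [0,0,0]}
    - {"translation": [0,0,0.03],"turn": [0,0,0]}
  hand: 52
  newtons: 20

```text
t: 3.8
ee_pos: [443.9, 385.1, 2.8]
ee_rot: [0.0, -0.028, 1.0, 0.0]
force: [-0.6, -0.8, 5.6]
grip_width: 51.8
grip_force: 5.9
```

Emit:
send_rows:
  motion:
    - {"translation": [0,0,0],"turn": [0,0,0]}
    - {"translation": [0,0,0],"turn": [0,0,0]}
    - {"translation": [0,0,-0.05],"turn": [0,0,0]}
    - {"translation": [0,0,-0.1],"turn": [0,0,0]}
    - {"translation": [0,0,-0.2],"turn": [0,0,0]}
    - {"translation": [0,0,-0.3],"turn": [0,0,0]}
    - {"translation": [0,0,-0.4],"turn": [0,0,0]}
    - {"translation": [0,0,-0.45],"turn": [0,0,0]}
    - {"translation": [0,0,-0.45],"turn": [0,0,0]}
    - {"translation": [0,0,-0.45],"turn": [0,0,0]}
  hand: 51

```text
t: 4.8
ee_pos: [443.5, 384.7, 47.3]
ee_rot: [0.0, -0.028, 1.0, 0.0]
force: [-0.3, -0.6, -1.9]
grip_width: 51.2
grip_force: 5.5
```

```bash
python3 go.py 477 42.6 48 4.9; python3 - <<'E'
from station import *
import cv2
im=snapshot("top"); s=snapshot("scene")
a=cv2.resize(im[180:295,220:310],(450,575),interpolation=cv2.INTER_CUBIC); b=cv2.resize(s[130:245,220:290],(350,575),interpolation=cv2.INTER_CUBIC)
cv2.imwrite("pics/c4.png",cv2.hconcat([a,b]))
E
```

```text
t 4.8 pos [443.515 384.673  47.334] w 51.24701210045571 5.526413064217195 F [-0.275 -0.621 -1.942]
shift [-0.143 -3.434 -0.007] turn [ 0.     0.    -0.009]
```

View pics/c4.png

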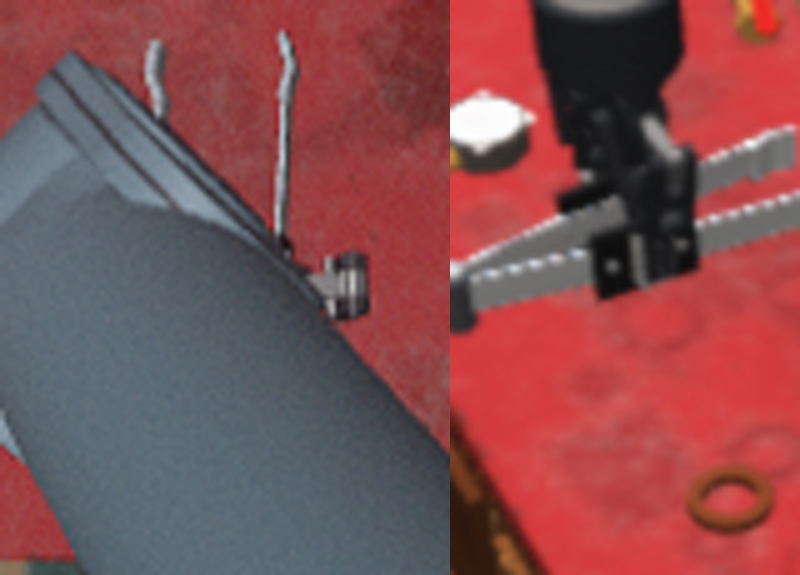

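```bash
python3 - <<'E'
from h import *
np.set_printoptions(precision=1,suppress=True)
c1=lambda a:(np.array(a,float)+.5)/5-.5+[220,180]
print(w("top",c1([[155,40],[283,32],[160,115],[283,100]]),74))
# predicted scene crop (5x, offset 220,130) of right plate outer face corners, if grip at (443.5,384.7), h=44.5
a=np.radians(3.2);c=np.array([np.cos(a),np.sin(a),0]);n=np.array([-np.sin(a),np.cos(a),0])
g=np.array([443.5,384.7,44.5])
q=[g+c*x-n*y+[0,0,z] for x,y in((-30,24),(30,27)) for z in(0,44)]
q+=[g+c*x-n*y+[0,0,z] for x,y in((-11,26),(11,26)) for z in(3,40)]
q+=[g-c*100+[0,0,0]]
q+=[g+c*x+n*y+[0,0,30] for x,y in ((120,30),(120,-30))]
print((px("scene",q)-[220,130])*5+450*np.array([1,0]))
print((px("top",q[-2:])-[220,180])*5)
E
```

```text
[[560.6 417.1  74. ]
 [563.1 360.1  74. ]
 [527.  414.7  74. ]
 [532.7 360.1  74. ]]
[[596.4 301.9]
 [589.1 235.6]
 [698.8 268. ]
 [694.1 202.1]
 [629.7 287.6]
 [624.3 232. ]
 [666.4 274.1]
 [661.7 218.7]
 [456.1 322. ]
 [788.8 121.7]
 [843.4 173.9]]
[[143.4  35.6]
 [277.7  25.7]]
```

The tongs are lifted and level with the jaws open, and the jaw tips are at crop (155,40) and (284,33). Now I'll move across to in front of the bay.

Emit:
send_rows:
  motion:
    - {"translation": [0,-0.1,0],"turn": [0,0,0]}
    - {"translation": [-0.02,-0.3,0],"turn": [0,0,0]}
    - {"translation": [-0.03,-0.5,0],"turn": [0,0,0]}
    - {"translation": [-0.04,-0.7,0],"turn": [0,0,-0.01]}
    - {"translation": [-0.05,-0.9,0],"turn": [0,0,-0.01]}

```text
t: 5.4
ee_pos: [453.5, 293.2, 47.0]
ee_rot: [-0.0, -0.044, 0.999, -0.0]
force: [-0.1, -0.4, -1.7]
grip_width: 51.2
grip_force: 5.5
```

Emit:
send_rows:
  motion:
    - {"translation": [0,-0.2,0],"turn": [0,0,0]}
    - {"translation": [0,-0.4,0],"turn": [0,0,0]}
    - {"translation": [0,-0.6,0],"turn": [0,0,0]}
    - {"translation": [0,-0.8,0],"turn": [0,0,0]}
    - {"translation": [0,-0.95,0],"turn": [0,0,0]}

```text
t: 5.9
ee_pos: [461.7, 198.1, 47.1]
ee_rot: [-0.0, -0.043, 0.999, -0.001]
force: [0.0, -0.0, -1.0]
grip_width: 50.8
grip_force: 5.5
```

Emit:
send_rows:
  motion:
    - {"translation": [0,-0.2,0],"turn": [0,0,0]}
    - {"translation": [0,-0.4,0],"turn": [0,0,0]}
    - {"translation": [0,-0.6,0],"turn": [0,0,0]}
    - {"translation": [0,-0.75,0],"turn": [0,0,0]}
    - {"translation": [0,-0.85,0],"turn": [0,0,0]}
    - {"translation": [0,-0.85,0],"turn": [0,0,0]}

```text
t: 6.5
ee_pos: [469.3, 114.1, 47.2]
ee_rot: [-0.0, -0.043, 0.999, -0.0]
force: [-0.2, -0.0, -1.2]
grip_width: 50.7
grip_force: 5.5
```

```bash
python3 go.py 477 42.6 9 4.9
```

```text
t 6.5 pos [469.35  114.091  47.211] w 50.68503318091742 5.527970048133284 F [-0.176 -0.023 -1.22 ]
shift [-0.016 -0.719  0.383] turn [-0. -0. -0.]
```

Emit:
send_rows:
  motion:
    - {"translation": [0,-0.2,0],"turn": [0,0,0]}
    - {"translation": [0,-0.4,0],"turn": [0,0,0]}
    - {"translation": [-0.01,-0.6,0.1],"turn": [0,0,0]}
    - {"translation": [-0.01,-0.7,0.2],"turn": [0,0,0]}
    - {"translation": [-0.01,-0.7,0.3],"turn": [0,0,0]}
    - {"translation": [-0.01,-0.7,0.37],"turn": [0,0,0]}
    - {"translation": [-0.01,-0.7,0.37],"turn": [0,0,0]}
    - {"translation": [-0.01,-0.7,0.37],"turn": [0,0,0]}

```text
t: 7.3
ee_pos: [476.3, 47.3, 10.1]
ee_rot: [-0.0, -0.045, 0.999, 0.0]
force: [-0.4, 0.6, -1.4]
grip_width: 51.4
grip_force: 5.5
```

```bash
python3 go.py 477 42.6 10 4.9; python3 - <<'E'
from station import *
import cv2
im=snapshot("top"); s=snapshot("scene")
a=cv2.resize(im[110:200,335:445],(550,450),interpolation=cv2.INTER_CUBIC); b=cv2.resize(s[170:260,315:435],(720,540),interpolation=cv2.INTER_CUBIC)
cv2.imwrite("pics/c5.png",a);cv2.imwrite("pics/c6.png",b)
E
```

```text
t 7.3 pos [476.296  47.322  10.129] w 51.42458771431714 5.528680290444754 F [-0.367  0.603 -1.444]
shift [-0.003 -0.048  0.001] turn [ 0.    -0.     0.001]
```

View pics/c5.png

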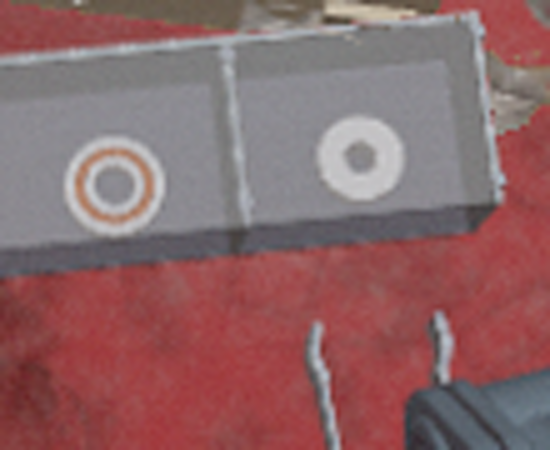

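View pics/c6.png

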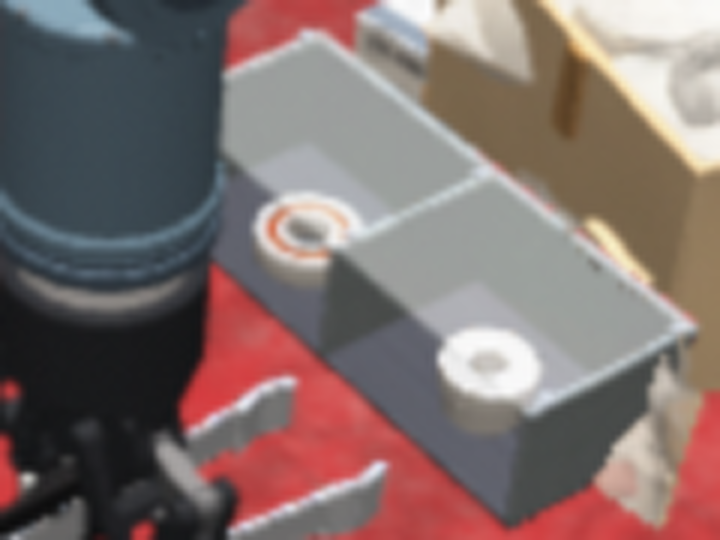

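The top crop shows the bushing at (360,157) and the jaw tips at (318,325) and (438,314). The scene crop shows the bushing top at (490,363) and the tips' top corners at (290,380) and (382,465).

```bash
python3 - <<'E'
from h import *
np.set_printoptions(precision=1,suppress=True)
f=lambda a,k,o:(np.array(a,float)+.5)/k-.5+o
for n,P in(("top",f([[360,157],[318,325],[438,314]],5,[335,110])),("scene",f([[490,363],[290,380],[382,465]],6,[315,170]))):
    X=w(n,P,[30,37,37]);m=X[1:].mean(0);print(n,X)
    a=np.radians(4.9);d=X[0]-m
    print("tip gap",np.linalg.norm(X[1]-X[2]),"bush-tipmid along,lat",d[0]*np.cos(a)+d[1]*np.sin(a),-d[0]*np.sin(a)+d[1]*np.cos(a))
    t=m-[476.3,47.3,37];print("tips yaw from grip",np.degrees(np.arctan2(t[1],t[0])),np.hypot(t[0],t[1]))
E
```

```text
top [[672.2  59.4  30. ]
 [591.   83.4  37. ]
 [595.3  27.5  37. ]]
tip gap 56.10646034660245 bush-tipmid along,lat 79.13545518848348 -2.8017290262287173
tips yaw from grip 3.999155821638079 117.10334923097527
scene [[674.2  58.4  30. ]
 [592.8  83.8  37. ]
 [597.4  27.   37. ]]
tip gap 57.01247453397781 bush-tipmid along,lat 79.08983427088052 -3.7498220119861743
tips yaw from grip 3.9011873156311108 119.0655907873609
```

Emit:
send_rows:
  motion:
    - {"translation": [0,-0.037,0],"turn": [0,0,0]}
    - {"translation": [-0.05,-0.037,0],"turn": [0,0,0]}
    - {"translation": [-0.1,-0.037,0],"turn": [0,0,0]}
    - {"translation": [-0.16,-0.037,0],"turn": [0,0,0]}
    - {"translation": [-0.22,-0.037,0],"turn": [0,0,0]}
    - {"translation": [-0.28,-0.037,0],"turn": [0,0,0]}
    - {"translation": [-0.34,-0.037,0],"turn": [0,0,0]}
    - {"translation": [-0.4,-0.037,0],"turn": [0,0,0]}
    - {"translation": [-0.46,-0.037,0],"turn": [0,0,0]}
    - {"translation": [-0.5,-0.037,0],"turn": [0,0,0]}
    - {"translation": [-0.5,-0.037,0],"turn": [0,0,0]}

```text
t: 8.5
ee_pos: [527.3, 46.9, 10.3]
ee_rot: [0.0, -0.044, 0.999, 0.0]
force: [0.3, 0.5, -0.9]
grip_width: 51.0
grip_force: 5.5
```

```bash
python3 go.py 569.8 52 10 5.15; python3 - <<'E'
from station import *
import cv2
im=snapshot("top"); s=snapshot("scene")
a=cv2.resize(im[110:200,370:436],(396,540),interpolation=cv2.INTER_CUBIC); b=cv2.resize(s[170:260,360:426],(396,540),interpolation=cv2.INTER_CUBIC)
cv2.imwrite("pics/c7.png",cv2.hconcat([a,b]))
E
```

```text
t 8.5 pos [527.331  46.935  10.345] w 51.0029244913668 5.528802353655919 F [ 0.271  0.465 -0.927]
shift [-0.427  0.013  0.004] turn [ 0.     0.    -0.001]
```

View pics/c7.png

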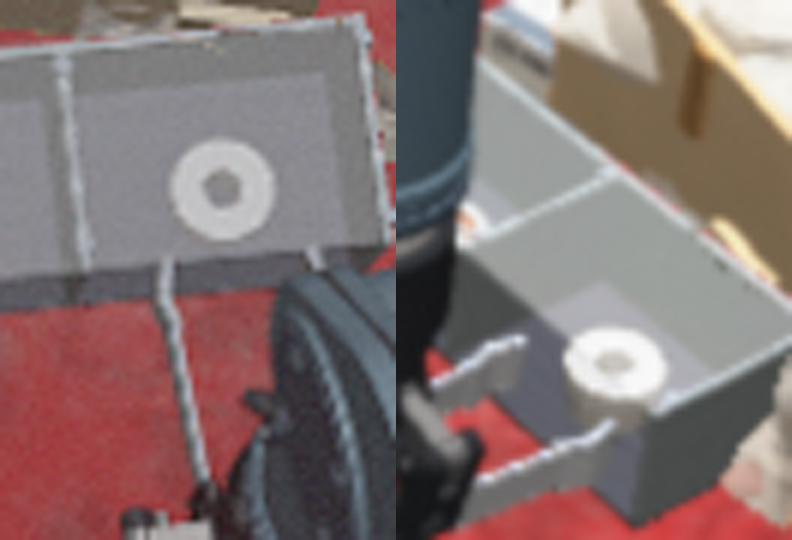

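Crop: the top view has tips at (168,260) and (312,248) with the bushing at (222,188). The scene half has tips at (125,338) and (214,421) with the bushing at (219,364).

```bash
python3 - <<'E'
from h import *
np.set_printoptions(precision=1,suppress=True)
f=lambda a,k,o:(np.array(a,float)+.5)/k-.5+o
for n,P in(("top",f([[222,188],[168,260],[312,248]],6,[370,110])),("scene",f([[219,364],[125,338],[214,421]],6,[360,170]))):
    X=w(n,P,[30,37,37]);m=X[1:].mean(0);a=np.radians(5.1);d=X[0]-m
    print(n,X,"gap",np.linalg.norm(X[1]-X[2]),"along,lat",d[0]*np.cos(a)+d[1]*np.sin(a),-d[0]*np.sin(a)+d[1]*np.cos(a))
E
```

```text
top [[672.4  59.5  30. ]
 [642.2  82.9  37. ]
 [646.2  26.6  37. ]] gap 56.472644189351094 along,lat 28.554424293118625 2.214838170449361
scene [[673.5  58.1  30. ]
 [644.1  83.6  37. ]
 [646.7  27.3  37. ]] gap 56.35292059864416 along,lat 28.22568666764942 0.18763581778918548
```

Emit:
send_rows:
  motion:
    - {"translation": [0,0.01,0],"turn": [0,0,0]}
    - {"translation": [-0.05,0.01,0],"turn": [0,0,0]}
    - {"translation": [-0.1,0.01,0],"turn": [0,0,0]}
    - {"translation": [-0.15,0.01,0],"turn": [0,0,0]}
    - {"translation": [-0.2,0.01,0],"turn": [0,0,0]}
    - {"translation": [-0.25,0.01,0],"turn": [0,0,0]}
    - {"translation": [-0.3,0.01,0],"turn": [0,0,0]}
    - {"translation": [-0.35,0.01,0],"turn": [0,0,0]}
    - {"translation": [-0.4,0.01,0],"turn": [0,0,0]}
    - {"translation": [-0.43,0.01,0],"turn": [0,0,0]}
    - {"translation": [-0.43,0.01,0],"turn": [0,0,0]}
    - {"translation": [-0.43,0.01,0],"turn": [0,0,0]}

```text
t: 9.8
ee_pos: [569.2, 51.6, 10.2]
ee_rot: [-0.0, -0.044, 0.999, -0.0]
force: [-0.9, -0.5, -1.8]
grip_width: 51.0
grip_force: 5.5
```

Emit:
send_rows:
  motion:
    - {"translation": [0,0,0],"turn": [0,0,0]}
    - {"translation": [0,0,0],"turn": [0,0,0]}
    - {"translation": [0,0,0],"turn": [0,0,0]}
    - {"translation": [0,0,0],"turn": [0,0,0]}
    - {"translation": [0,0,0],"turn": [0,0,0]}
    - {"translation": [0,0,0],"turn": [0,0,0]}
  hand: 46

```text
t: 10.4
ee_pos: [569.3, 51.5, 10.3]
ee_rot: [0.0, -0.044, 0.999, -0.0]
force: [-0.8, 0.1, -2.0]
grip_width: 45.7
grip_force: 6.9
```

Emit:
send_rows:
  motion:
    - {"translation": [0,0,0],"turn": [0,0,0]}
    - {"translation": [0,0,0],"turn": [0,0,0]}
    - {"translation": [0,0,0],"turn": [0,0,0]}
    - {"translation": [0,0,0],"turn": [0,0,0]}
    - {"translation": [0,0,0],"turn": [0,0,0]}
    - {"translation": [0,0,0],"turn": [0,0,0]}
    - {"translation": [0,0,0],"turn": [0,0,0]}
    - {"translation": [0,0,0],"turn": [0,0,0]}
  hand: 36
  newtons: 22

```text
t: 11.2
ee_pos: [569.4, 51.6, 10.3]
ee_rot: [0.0, -0.044, 0.999, -0.0]
force: [-0.4, -0.0, 0.2]
grip_width: 41.7
grip_force: 22.3
```

```bash
python3 go.py 569.8 52 10 5.15; python3 - <<'E'
from station import *
import cv2
im=snapshot("top"); s=snapshot("scene")
a=cv2.resize(im[110:200,370:436],(396,540),interpolation=cv2.INTER_CUBIC); b=cv2.resize(s[170:260,360:426],(396,540),interpolation=cv2.INTER_CUBIC)
cv2.imwrite("pics/c8.png",cv2.hconcat([a,b]))
E
```

```text
t 11.2 pos [569.394  51.563  10.329] w 41.71773345228618 22.30713129043579 F [-0.357 -0.033  0.161]
shift [-0.004  0.004  0.003] turn [-0.     0.    -0.001]
```

View pics/c8.png

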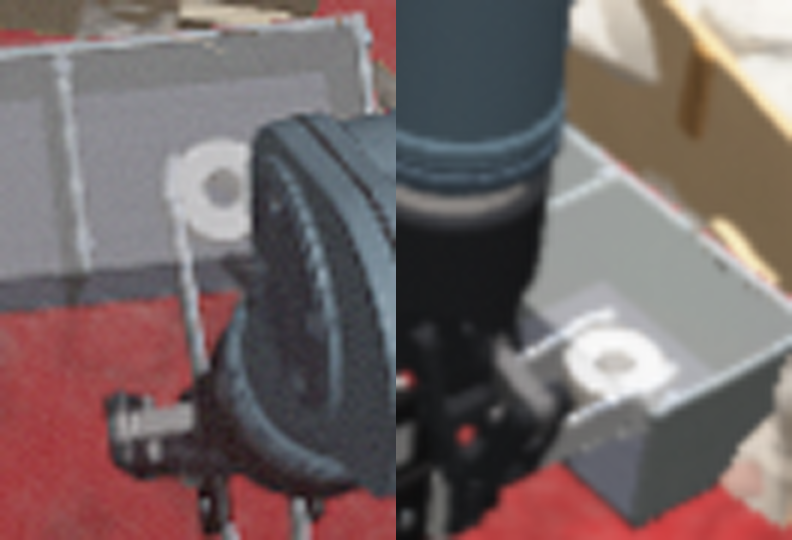

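The width is 41.7 mm at 22 N, and the crop shows the jaws closed on the collar around (222,188). I'll raise it slightly, then draw it out.

Emit:
send_rows:
  motion:
    - {"translation": [0,0,0],"turn": [0,0,0]}
    - {"translation": [0,0,0],"turn": [0,0,0]}
    - {"translation": [0,0,-0.03],"turn": [0,0,0]}
    - {"translation": [0,0,-0.06],"turn": [0,0,0]}
    - {"translation": [0,0,-0.09],"turn": [0,0,0]}
    - {"translation": [0,0,-0.09],"turn": [0,0,0]}
    - {"translation": [0.05,0,-0.09],"turn": [0,0,0]}
    - {"translation": [0.11,0,-0.09],"turn": [0,0,0]}
    - {"translation": [0.18,0,-0.09],"turn": [0,0,0]}
    - {"translation": [0.26,0,-0.09],"turn": [0,0,0]}
    - {"translation": [0.34,0,-0.09],"turn": [0,0,0]}
    - {"translation": [0.42,0,-0.09],"turn": [0,0,0]}
    - {"translation": [0.5,0,-0.09],"turn": [0,0,0]}
    - {"translation": [0.6,0,-0.09],"turn": [0,0,0]}
    - {"translation": [0.7,0,-0.09],"turn": [0,0,0]}
    - {"translation": [0.8,0,-0.09],"turn": [0,0,0]}
    - {"translation": [0.88,0,-0.09],"turn": [0,0,0]}
    - {"translation": [0.92,0,-0.09],"turn": [0,0,0]}
    - {"translation": [0.92,0,-0.09],"turn": [0,0,0]}
  newtons: 24

```text
t: 13.2
ee_pos: [477.1, 43.5, 19.3]
ee_rot: [-0.0, -0.044, 0.999, -0.0]
force: [0.4, -0.8, -2.8]
grip_width: 41.3
grip_force: 24.5
```

Emit:
send_rows:
  motion:
    - {"translation": [0,0,-0.05],"turn": [0,0,0]}
    - {"translation": [0,0,-0.12],"turn": [0,0,0]}
    - {"translation": [0,0,-0.22],"turn": [0,0,0]}
    - {"translation": [0,0,-0.34],"turn": [0,0,0]}
    - {"translation": [0,0,-0.46],"turn": [0,0,0]}
    - {"translation": [0,0,-0.58],"turn": [0,0,0]}
    - {"translation": [0,0,-0.7],"turn": [0,0,0]}
    - {"translation": [0,0,-0.82],"turn": [0,0,0]}
    - {"translation": [0,0,-0.94],"turn": [0,0,0]}
    - {"translation": [0,0,-1],"turn": [0,0,0]}

```text
t: 14.2
ee_pos: [478.3, 43.6, 120.7]
ee_rot: [0.001, -0.044, 0.999, 0.0]
force: [-0.1, 0.0, -2.0]
grip_width: 41.5
grip_force: 24.6
```

Emit:
send_rows:
  motion:
    - {"translation": [0,0,-0.1],"turn": [0,0,0]}
    - {"translation": [0,0,-0.2],"turn": [0,0,0]}
    - {"translation": [0,0,-0.3],"turn": [0,0,0]}
    - {"translation": [0,0,-0.4],"turn": [0,0,0]}
    - {"translation": [0,0,-0.45],"turn": [0,0,0]}
    - {"translation": [0,0,-0.45],"turn": [0,0,0]}
    - {"translation": [0,0,-0.45],"turn": [0,0,0]}
    - {"translation": [0,0,-0.45],"turn": [0,0,0]}
    - {"translation": [0,0,-0.45],"turn": [0,0,0]}

```text
t: 15.1
ee_pos: [477.4, 43.5, 163.9]
ee_rot: [-0.0, -0.044, 0.999, -0.0]
force: [-0.2, 0.2, -2.4]
grip_width: 41.4
grip_force: 24.6
```

```bash
python3 go.py 477 44 160 5.15; python3 - <<'E'
from station import *
import cv2
im=snapshot("top"); s=snapshot("scene")
a=cv2.resize(im[110:210,330:440],(396,360),interpolation=cv2.INTER_CUBIC); b=cv2.resize(s[140:260,300:432],(396,360),interpolation=cv2.INTER_CUBIC)
cv2.imwrite("pics/c9.png",cv2.hconcat([a,b]))
E
```

```text
t 15.1 pos [477.388  43.471 163.879] w 41.36818663583731 24.571647942066193 F [-0.184  0.224 -2.352]
shift [0.003 0.006 0.039] turn [-0.    -0.    -0.001]
```

View pics/c9.png

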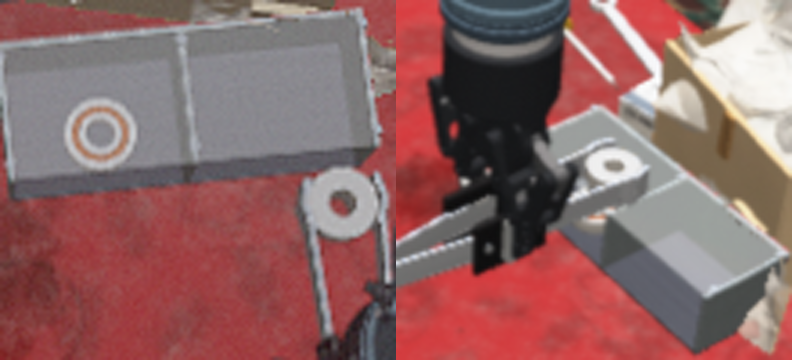

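The bushing is held in the jaws at crop (340,203), clear of the tray, and the bearing is still in its bay at (100,133). It hangs about 150 mm above the worktop by the arm's travel, and the grip is steady at 24.6 N.

```bash
python3 -c "
from station import hand_in
print(hand_in())"
```

```text
the job is handed in; nothing more can be done
None
```

The job is handed in: the tongs hold the bushing at about 24.6 N, some 15 cm above the worktop by the arm's travel, and the bearing is still in its bay; I viewed 11 pictures, one over the limit of 10.

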